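Feel the brake-pad gap on a model-car gearbox with a taper gauge

ROBOT

A 7-joint arm with a two-finger parallel gripper is mounted at the origin on the work surface. World frame = base frame: x ahead of the robot, y to its left, z up, the work surface at z = 0. Lengths are in mm, angles in rad, forces in N, time in s.
With the tool pointing down it reaches from about 400 to 875 mm from the base axis. Payload 4.4 kg.
Tool frame: the origin (TCP) lies midway between the tips of the shut fingers; the grasp point (between the pads) lies 19 mm behind it (ctrl.pinch_z is the distance from the TCP to the grasp point, in mm); z points along the fingers, y is the line along which they close (so a half turn about z gives the same grasp; the last joint's range is limited). The gripper opens to 85 mm and grips with 20 to 120 N. Pads are 22 mm wide; open, the fingers measure 114 mm over their backs; the gripper's body (76 mm by 85 mm) begins 54 mm behind the grasp point. The pads swing forward as they close: fully open they stand 13 mm farther back than shut.
Start: joints at [1.266, 0.628, 0.038, 1.517, -0.027, 0.996, -0.02], TCP at [153.776, -631.562, 231.313] pointing down, gripper open.
Joint ranges: [-3.06, 3.06], [-0.37, 2.12], [-1.25, 1.32], [0.18, 2.47], [-1.1, 4.24], [0.23, 1.98], [-2.94, 2.94]. Speed limits (rad/s): [2.57, 2.57, 3.14, 3.14, 3.14, 3.14, 3.14].

INTERFACE

Orientations are given as [roll, pitch, yaw] about the fixed x, y, z axes, in that order (R = Rz(yaw) Ry(pitch) Rx(roll)).
In Python, from cell import read_state, cams, order, ctrl gives the robot as it stands.
- The arm moves only by the tool move_arm, never from a script. Its argument "targets" is text: rows parted by semicolons, each of 7 numbers parted by spaces: the gripper's target within -1 to 1 (fully open at 1, half-way at 0, shut at -1), then the shift along the tool's x, y, z in cm, then the turn, a rotation vector about the tool's x, y, z in degrees. A call has 1 to 5 rows; each row shifts and turns the commanded pose from where the row before left it, along the tool's axes as they then stand; what a row does not reach is not made up. A row lasts 1/12 s, in which the tool goes at most 41.7 mm and 7.16 degrees, less where a joint would pass 70% of its speed; a pose out of reach is approached as far as the arm can. A call with a gripper value outside its range is refused whole. The fingers move at their own pace and stop on an object; the grip force is fixed at half the most. Time passes only in rows, so rows that do not move let the fingers close. It gives the time, the measured TCP pose, the force, the opening and the grip force at its end, in the units of the state.
- read_state(): the state, without advancing time (a new reading comes with each control period).
- cams.get_image(name): name is "side" or "top" or "wrist"; returns a dict with "color" (400x640x3 uint8, red, green, blue), "fovy" (degrees; the focal length in pixels is half the picture's height over the tangent of half this angle, whatever the lens; pixels are square), "cx", "cy" (the principal point, pixels), "k1" (the pictures are not rectified: a ray, as slopes to the right and down, at radius r is drawn at 1 + k1 r^2 times it, then the intrinsics apply), "rvec" (rotation vector, rad) and "tvec" (3), from world to camera coordinates, as OpenCV has them. Camera axes: x right, y down, z forward; pixel columns grow to the right and rows downward; lengths in mm; the calibration is good to about 2 mm. A picture is of the moment at which its call begins. There is no depth.
- order.finish_job(): hands the job in; it is judged then, once.
The state is a dict: "clock": time; "qpos": joint angles; "qd": joint speeds; "tau": joint torques, N m; "eef_pos": TCP position; "tool_rot": TCP orientation; "force": force on the tool from outside, world axes, zero at the start; "torque": the same for the moment, N m; "width": finger opening in mm; "gripper_force": force on a finger pad.
Only numpy, scipy, OpenCV 4.12 (cv2) and the standard library are available. Lean on these libraries where they do the work, as an engineer would, in place of code of your own. Each camera call takes 0.05 s, during which the arm holds its last target. There are 200 camera calls.

TASK

Push the loose gearbox block into the corner of the jig, so that it sits squared up and tight against both the side fence and the end stop. Then take the flat taper gauge out of the stand and slide it straight down into the gap between the block and the sprung pad until it drags snugly on both of them, without forcing the pad back and without touching down on the jig's base. Finish still holding the gauge upright at that depth, with the block still home and everything else on the bench left alone.

Things in the scene. Friction and masses are not known exactly. Their poses are not given: they have to be found in the camera images.
- jig: Fixed aluminium jig; position and yaw vary. Origin on the bench. Base plate 10 mm thick, from x -130 to 75 and y -85 to 65 mm in its own axes. A fence stands at its +y side, an end stop at +x, a sprung pad at -y facing the fence. Because of the pad the block goes home only if pushed to the fence (+y) first, then along it to the end stop (+x).
- fence (a point): Middle of the side fence's working face (looks to -y), at its foot, on the base plate; axes as the jig's. The fence is 155 mm long in x, 12 thick, its top 40 mm above the bench.
- end_stop (a point): Middle of the end stop's working face (looks to -x), at its foot, on the base plate; axes as the jig's. The stop is 28 mm wide in y, 12 thick, its top 40 mm above the bench.
- seat (a point): Point on the base plate (10 mm above the bench) where the block's origin lies when the block is fully home: 35 mm before the end stop's face, 22 mm from the fence's face. Axes as the jig's.
- block: Loose dark steel gearbox block, 70 (x) x 44 (y) x 56 mm tall, about 350 g, on the jig's base; origin at the centre of its underside. Its -y top edge is bevelled (5 mm in, 6 mm down); the upright flank ends 50 mm above its underside. Starts 62 to 78 mm short of the end stop, 6 to 20 mm off the fence, a little turned. Slides at 1.5 to 3 N.
- pad_edge (a point): Middle of the top edge of the sprung pad's upright face, 60 mm above the bench; above it a bevel leads in (5 mm back, 6 mm up). Axes as the jig's; the face looks to +y, at the block's -y flank, is 40 mm wide in x and ends 2 mm over the base. With the block home the gap is 4.5 to 6.2 mm (varies); its middle lies half of that from here in +y.
- pad (a joint): How far the pad is pushed back (to -y) from its rest, in m: 0 at rest, 0.008 at most. It yields at about 4 N and takes 0.5 N more per mm. Snug is up to a mm or two; 2.5 mm or more is forced.
- gauge: Loose flat taper gauge, 70 g, upright in a slot of the stand; origin at the blade's tip, z up. Steel blade 16 mm wide (x), 60 long, 3 thick (y) at the tip growing evenly on both sides to 9 at the top: in a gap of w mm it bears on both faces with its tip 10(w-3) mm below the pad's edge, dragging by some N. Flat black handle 30 (x) x 16 (y) mm, from 60 to 104 mm above the tip.
- stand: Fixed grey stand, 120 (x) x 50 (y) x 75 mm tall, origin at the centre of its underside; two upright slots of 22 (x) x 12 (y) mm at x = -32 and +32 mm. The taper gauge hangs by its handle's shoulder in one, the hex driver in the other; which is which varies.
- driver: Hex driver with a round black handle (26 mm across), in the other slot of the stand. Leave alone. Origin at its tip.
- bearing: Small steel ball bearing, 22 mm across, 7 mm tall, lying on the jig's base plate near its +x, -y corner. Leave alone.
- tyre: Black rubber tyre, 64 mm across, 26 mm tall, lying beside the stand. Leave alone.
- can: Spray can, 52 mm across, 150 mm tall. Leave alone.
- car: Toy car, about 115 mm long, 46 mm tall. Leave alone.
- screwdriver: Screwdriver lying on the bench. Leave alone.
- tape: Roll of tape, 80 mm across, 24 mm tall. Leave alone.
- pliers: Pliers with two handles, 140 mm long, lying flat. Leave alone.
Things that resemble listed ones, but are neither listed nor needed, are in the scene too. Leave any pink look-alike of the block alone.

How it is judged:
By the outcome, as a careful person would: the job done as asked, in the order asked, and still so for the second after the job is handed in, while the arm keeps its last pose, push and grip.
It also fails if it takes over 69 s, if anything falls off the work surface, if the arm or the gripper's body presses on something with over 40 N, if the wrist force passes 120 N, or if a joint passes its speed limit or range.

## Working session

There is one attempt and no reset: what is moved stays moved. The work goes in short steps, Python scripts to look and compute and a tool call to move; the robot and the scene stay as the last step left them, time stands still between calls to the robot, and variables do not carry over. Pictures are saved under pics/ and viewed, at most 10 in all, crops included, and the job is handed in when it is done.

Besides the shell and the picture viewer there is one more tool, called by a JSON object that holds its "api" and its "payload", one argument or row to a line. move_arm: Moves the arm, as the interface text tells. Its arguments: {"type":"object","properties":{"targets":{"type":"string"}},"required":["targets"]}

```bash
mkdir -p pics; ls
cat > h.py <<'E'
import numpy as np, cv2, pickle
from cell import read_state, cams, order, ctrl
from scipy.spatial.transform import Rotation as R
def snap(name,fn):
    d=cams.get_image(name); cv2.imwrite(f'pics/{fn}.png',d['color'][:,:,::-1]); pickle.dump(d,open(f'pics/{fn}.pkl','wb')); return d
def load(fn): return pickle.load(open(f'pics/{fn}.pkl','rb'))
def K(d):
    f=200/np.tan(np.radians(d['fovy'])/2); return np.array([[f,0,d['cx']],[0,f,d['cy']],[0,0,1.]]),np.array([d['k1'],0,0,0,0.])
def ray(d,uv):
    k,c=K(d); p=cv2.undistortPoints(np.array(uv,float).reshape(-1,1,2),k,c).reshape(-1,2)
    M=cv2.Rodrigues(np.array(d['rvec'],float))[0]; C=-M.T@np.array(d['tvec'],float).ravel()
    return C,np.c_[p,np.ones(len(p))]@M
def at_z(d,uv,z):
    C,v=ray(d,uv); z=np.broadcast_to(z,len(v)); return C+v*((z-C[2])/v[:,2])[:,None]
def proj(d,X):
    k,c=K(d); return cv2.projectPoints(np.array(X,float).reshape(-1,3),np.array(d['rvec'],float),np.array(d['tvec'],float),k,c)[0].reshape(-1,2)
E
python3 - <<'E'
from h import *
a=snap('top','t0');b=snap('side','s0')
for d in(a,b): print(d['fovy'],d['k1'],d['cx'],d['cy'],ray(d,[[320,200]]))
s=read_state();print(s)
cv2.imwrite('pics/ts.png',np.vstack([cv2.resize(x['color'][:,:,::-1],(480,300)) for x in(a,b)]))
E
```

```text
pics
57.12681565535115 -0.0021976040521808045 318.6076927741741 200.83584925748 (array([ 425.35208691,   36.46707999, 1049.27286234]), array([[ 0.12189176, -0.02401179, -0.99226275]]))
55.832500828335355 -0.08599311166010391 322.3242364606264 202.1785002988794 (array([ 317.52112507, -790.54833897,  613.86379733]), array([[ 0.2202832 ,  0.81295492, -0.53912042]]))
{'clock': 0.1, 'qpos': array([ 1.2662244 ,  0.62925108,  0.03841742,  1.51827822, -0.02697436,
        0.99628124, -0.02000254]), 'qd': array([-0.00164187, -0.00080504, -0.00025256, -0.00269514, -0.00013126,
        0.00043701, -0.00105198]), 'tau': array([ 2.27742967e-03, -5.64529288e+01,  1.23015884e+00, -1.93973297e+01,
        1.12820574e-02,  5.45002826e-03, -7.31924132e-06]), 'eef_pos': array([ 153.63674021, -631.00612789,  230.47892962]), 'tool_rot': array([-3.13989213e+00,  2.25356046e-05,  2.38805241e-01]), 'force': array([0.40407268, 0.31170704, 0.0072182 ]), 'torque': array([-0.05321004, -0.03866153, -0.09984422]), 'gripper_force': 0.0, 'width': 85.18919839042618}
```

View pics/t0.png

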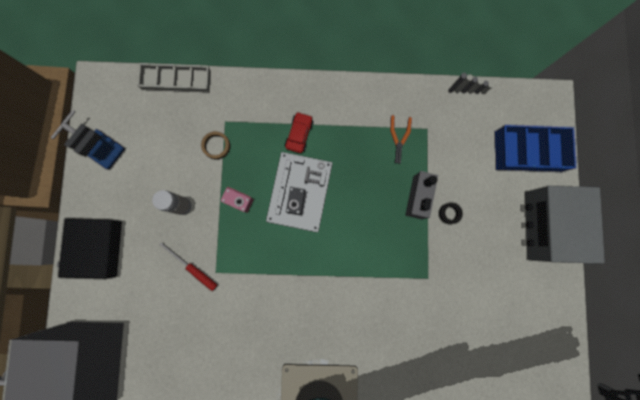

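View pics/s0.png

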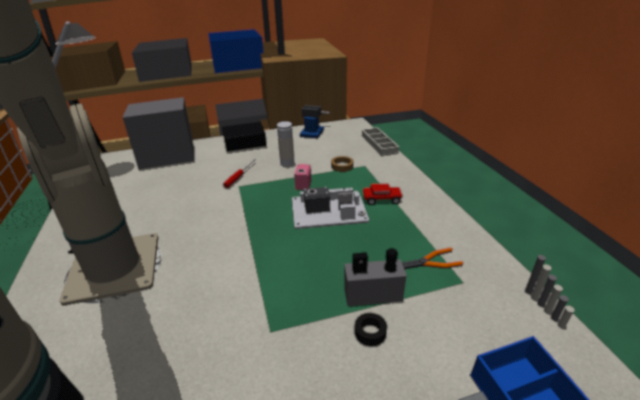

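Top view: the jig is at about (300,192), the stand at (423,195), and the robot base at the bottom (up is +x, left is +y). Next I'll enlarge the jig and the stand.

Run:
```python
from h import *
a=load('t0')['color'][:,:,::-1]
c=cv2.resize(a[145:240,255:345],None,fx=6,fy=6,interpolation=cv2.INTER_CUBIC)
e=cv2.resize(a[160:230,400:440],None,fx=6,fy=6,interpolation=cv2.INTER_CUBIC)
o=np.zeros((570,790,3),np.uint8);o[:,:540]=c;o[:420,545:785]=e
o=np.clip(o*1.5,0,255).astype(np.uint8)
cv2.imwrite('pics/c0.png',o)
```

```text
(no output)
```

View pics/c0.png

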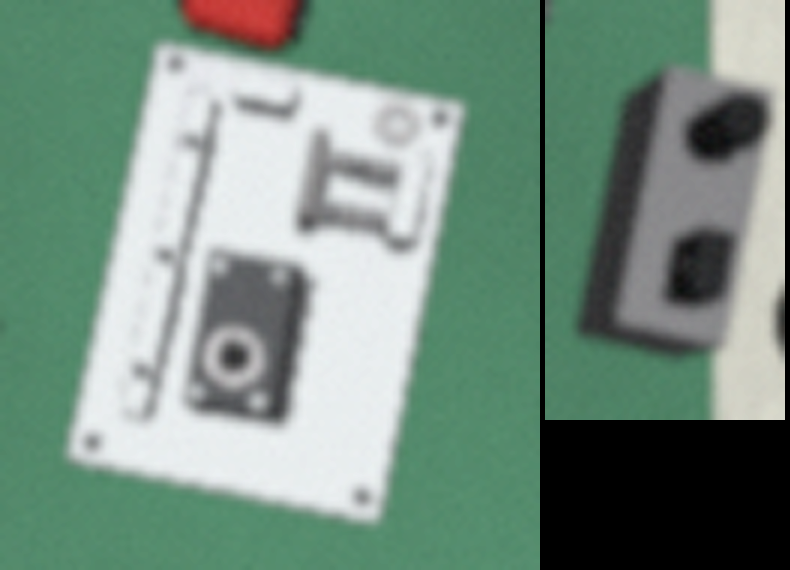

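Enlarged top view: the plate corners in the crop are TL (157,43), TR (463,102), BR (380,522) and BL (68,460). The block's top is about (190..307, 250..422). The square-looking handle, the gauge, is in the lower slot at (700,265). The round one, the driver, is above it.

```bash
cat >> h.py <<'E'
def fit(P,Q): # planar rigid: Q = R P + t
    P=np.array(P,float);Q=np.array(Q,float);p=P.mean(0);q=Q.mean(0)
    a=P-p;b=Q-q; th=np.arctan2((a[:,0]*b[:,1]-a[:,1]*b[:,0]).sum(),(a*b).sum())
    Rm=np.array([[np.cos(th),-np.sin(th)],[np.sin(th),np.cos(th)]]); t=q-Rm@p
    return th,t,np.linalg.norm(P@Rm.T+t-Q,axis=1)
E
python3 - <<'E'
from h import *
d=load('t0')
c=lambda l:(np.array(l,float)+.5)/6-.5+[255,145]
e=lambda l:(np.array(l,float)+.5-[545,0])/6-.5+[400,160]
J=at_z(d,c([[157,43],[463,102],[380,522],[68,460]]),10)[:,:2]
th,t,r=fit([[75,65],[75,-85],[-130,-85],[-130,65]],J);print('jig',th,np.degrees(th),t,r)
Rm=np.array([[np.cos(th),-np.sin(th)],[np.sin(th),np.cos(th)]])
jl=lambda X:(np.atleast_2d(X)[:,:2]-t)@Rm
print('block top corners',jl(at_z(d,c([[208,250],[303,268],[287,422],[186,402]]),66)))
print('fence foot line',jl(at_z(d,c([[215,105],[150,415]]),10)))
print('stop foot',jl(at_z(d,c([[237,108],[292,116]]),10)))
print('pad edge region',jl(at_z(d,c([[322,130],[305,228]]),60)))
S=at_z(d,e([[668,65],[772,92],[722,350],[612,325]]),75)[:,:2]
th2,t2,r2=fit([[60,25],[60,-25],[-60,-25],[-60,25]],S);print('stand',np.degrees(th2),t2,r2)
R2=np.array([[np.cos(th2),-np.sin(th2)],[np.sin(th2),np.cos(th2)]])
print('gauge',t2+R2@[-32,0],'pt on handle top',at_z(d,e([[705,260]]),110))
E
```

```text
jig -0.164567340249215 -9.42901404197342 [605.40485207  76.87512485] [0.25073095 0.45224709 0.35318792 0.11758178]
block top corners [[-27.41382725  15.72097956]
 [-27.07757472 -27.85087033]
 [-96.69056533 -34.51563141]
 [-96.66237883  11.49344252]]
fence foot line [[  50.43435111   31.47709804]
 [-101.75182225   31.48099457]]
stop foot [[51.07863316 20.84101693]
 [52.44993424 -5.80424837]]
pad edge region [[ 38.01040858 -23.57740788]
 [ -8.00303607 -24.8767942 ]]
stand -11.794753448994431 [ 570.03230939 -268.06822976] [1.13737332 0.74730326 0.22254946 0.76628235]
gauge [ 538.70795386 -261.52722444] pt on handle top [[ 541.87757877 -261.91737131  110.        ]]
```

```bash
cat >> h.py <<'E'
JT=np.array([605.4,76.9]);JA=-0.1646
def rot(a): return np.array([[np.cos(a),-np.sin(a)],[np.sin(a),np.cos(a)]])
def jl(X): return (np.atleast_2d(X)[:,:2]-JT)@rot(JA)
def jw(p): return JT+rot(JA)@np.array(p,float)
def go(xy,z,yaw):
    s=read_state();Rt=R.from_euler('xyz',s['tool_rot']); G=R.from_euler('xyz',[np.pi,0,yaw])
    print('t',round(s['clock'],2),'pos',s['eef_pos'].round(1),'jig',jl(s['eef_pos'])[0].round(1),'yaw',s['tool_rot'].round(3),'F',s['force'].round(1),'w',round(s['width'],1),round(s['gripper_force'],1))
    D=np.r_[xy,z]-s['eef_pos']
    print('shift cm now',(Rt.inv().apply(D)/10).round(2),'turn deg',np.degrees((Rt.inv()*G).as_rotvec()).round(2),'shift cm after turn',(G.inv().apply(D)/10).round(2))
E
python3 - <<'E'
from h import *
print(jw([-62,-60]))
go(jw([-62,-60]),160,JA+np.pi/2)
E
```

```text
[534.40652837  27.87014189]
t 0.1 pos [ 153.6 -631.   230.5] jig [-329.7 -772.4] yaw [-3.14   0.     0.239] F [0.4 0.3 0. ] w 85.2 0.0
shift cm now [ 52.58 -55.     7.14] turn deg [-9.000e-02 -6.000e-02 -6.689e+01] shift cm after turn [71.24 26.77  7.05]
```

{"api": "move_arm", "payload": {
  "targets": "-0.3 2.63 -2.75 0 0 0 0;-0.3 2.63 -2.75 0 0 0 0;-0.3 2.63 -2.75 0 0 0 0;-0.3 2.63 -2.75 0 0 0 0;-0.3 2.63 -2.75 0 0 0 0"
}}

```text
clock: 0.52
eef_pos: [249.4, -465.0, 231.0]
tool_rot: [-3.141, 0.0, 0.238]
force: [0.8, 0.4, 0.1]
width: 30.0
gripper_force: 0.0
```

{"api": "move_arm", "payload": {
  "targets": "-0.3 2.63 -2.75 0 0 0 0;-0.3 2.63 -2.75 0 0 0 0;-0.3 2.63 -2.75 0 0 0 0;-0.3 2.63 -2.75 0 0 0 0;-0.3 2.63 -2.75 0 0 0 0"
}}

```text
clock: 0.93
eef_pos: [344.7, -300.3, 231.2]
tool_rot: [-3.141, 0.0, 0.239]
force: [1.6, -0.4, 0.8]
width: 29.8
gripper_force: 0.0
```

{"api": "move_arm", "payload": {
  "targets": "-0.3 2.63 -2.75 0 0 0 0;-0.3 2.63 -2.75 0 0 0 0;-0.3 2.63 -2.75 0 0 0 0;-0.3 2.63 -2.75 0 0 0 0;-0.3 2.63 -2.75 0 0 0 0"
}}

```text
clock: 1.35
eef_pos: [439.9, -135.7, 231.3]
tool_rot: [-3.142, 0.0, 0.239]
force: [1.0, -0.3, 1.2]
width: 30.5
gripper_force: 0.0
```

{"api": "move_arm", "payload": {
  "targets": "-0.3 2.63 -2.75 0 0 0 0;-0.3 2.63 -2.75 0 0 0 0;-0.3 2.63 -2.75 0 0 0 0;-0.3 2.63 -2.75 0 0 0 0;-0.3 2.63 -2.75 0 0 0 0"
}}

```text
clock: 1.77
eef_pos: [535.1, 29.0, 231.1]
tool_rot: [3.142, 0.001, 0.239]
force: [0.7, -1.1, -0.3]
width: 30.1
gripper_force: 0.0
```

{"api": "move_arm", "payload": {
  "targets": "-0.3 0 0 1 0 0 -7;-0.3 0 0 1 0 0 -7;-0.3 0 0 0 0 0 -7;-0.3 0 0 0 0 0 -7;-0.3 0 0 0 0 0 -7"
}}

```text
clock: 2.18
eef_pos: [534.3, 27.3, 210.7]
tool_rot: [-3.141, 0.001, 0.856]
force: [-0.2, -1.2, -0.4]
width: 29.9
gripper_force: 0.0
```

{"api": "move_arm", "payload": {
  "targets": "-0.3 0 0 0 0 0 -7;-0.3 0 0 0 0 0 -7;-0.3 0 0 0 0 0 -7;-0.3 0 0 0 0 0 -7;-0.3 0 0 0 0 0 -3.9"
}}

```text
clock: 2.6
eef_pos: [534.5, 27.1, 211.0]
tool_rot: [-3.141, 0.0, 1.412]
force: [0.6, 0.1, 0.3]
width: 30.2
gripper_force: 0.0
```

Run:
```python
from h import *
go(jw([-62,-60]),160,JA+np.pi/2); print(read_state()['qpos'].round(2))
d=snap('wrist','w1')
```

```text
t 2.6 pos [534.5  27.1 211. ] jig [-61.8 -60.8] yaw [-3.141  0.     1.412] F [0.6 0.1 0.3] w 30.2 0.0
shift cm now [ 0.08 -0.01  5.1 ] turn deg [-0.05  0.    0.33] shift cm after turn [ 0.08 -0.02  5.1 ]
[ 0.15  0.51 -0.38  1.85  0.25  0.82 -0.51]
```

View pics/w1.png

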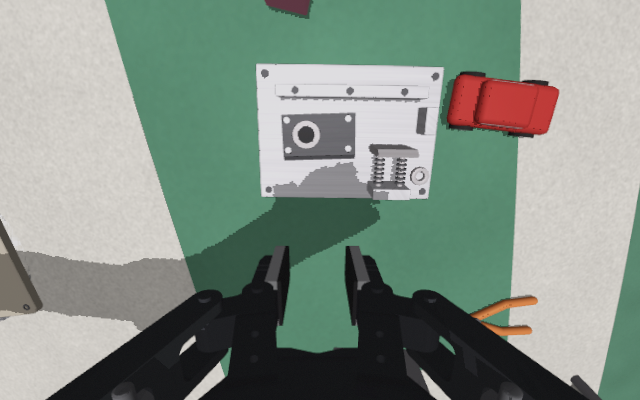

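Wrist view: the jig is seen clearly, with plate corners (257,65), (443,67), (428,199), (261,198). The block's top is at (283..355, 113..160), the fence runs along row 97, the end stop is at (421,120), and the pad is at (394,150).

Run:
```python
from h import *
d=load('w1')
J=at_z(d,[[257,65],[443,67],[428,199],[261,198]],10)[:,:2]
th,t,r=fit([[-130,65],[75,65],[75,-85],[-130,-85]],J);print('jig',th,t,r)
a=d['color'][55:210,245:455,::-1]
cv2.imwrite('pics/c1.png',cv2.resize(a,None,fx=3.8,fy=3.8,interpolation=cv2.INTER_CUBIC))
```

```text
jig -0.16831213525713998 [605.42929965  76.80314931] [2.53834403 1.6682947  1.11276767 0.18433204]
```

View pics/c1.png

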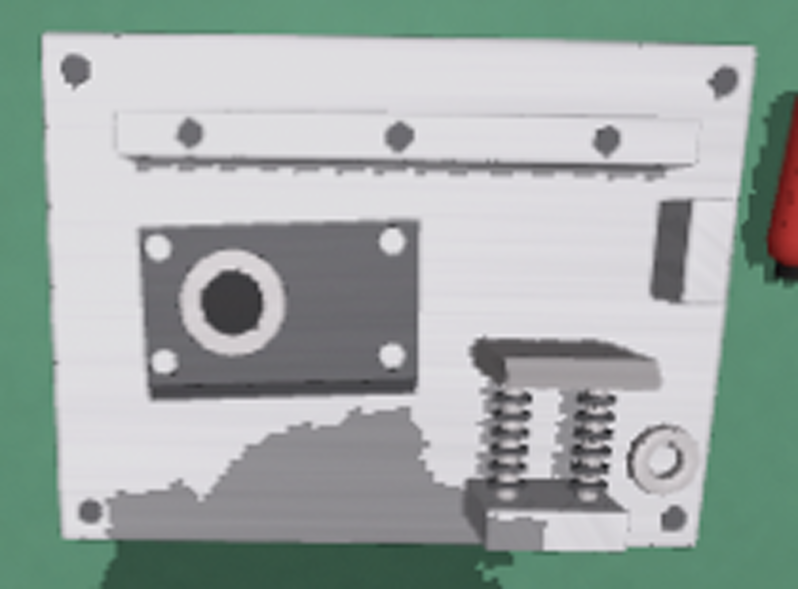

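Enlarged: the block is slightly turned. The fence's front top edge runs (130,157)–(693,163), the stop's face foot is (660,203)–(653,298), and the pad's bevel is at (478..655, 340..362).

Run:
```python
from h import *
d=load('w1')
c=lambda l:(np.array(l,float)+.5)/3.8-.5+[245,55]
J=at_z(d,c([[43,35],[754,46],[696,546],[63,540]]),10)[:,:2]
th,t,r=fit([[-130,65],[75,65],[75,-85],[-130,-85]],J);print('jig',th,t,r, 'cam',jl(ray(d,[[0,0]])[0]))
L=lambda l,z:print(z,((at_z(d,c(l),z)[:,:2]-t)@rot(th)).round(1).tolist())
L([[130,157],[693,163]],40);L([[690,205],[685,300]],40);L([[660,203],[653,298]],10)
L([[140,228],[418,220],[415,380],[150,386]],66);L([[415,391],[150,398]],60)
L([[505,359],[657,362]],66);L([[478,341],[610,343]],60)
```

```text
jig -0.1697133401659227 [605.33078523  77.76784582] [1.66866755 1.65070563 1.13320939 1.00383312] cam [[-62.39848256  16.19731885]]
40 [[-100.9, 30.2], [48.8, 30.7]]
40 [[49.2, 20.0], [50.7, -5.1]]
10 [[50.9, 20.8], [51.7, -6.6]]
66 [[-95.7, 12.3], [-27.1, 14.9], [-26.0, -24.5], [-94.0, -26.7]]
60 [[-25.2, -28.2], [-94.8, -30.7]]
66 [[-3.3, -18.8], [35.9, -19.0]]
60 [[-9.4, -15.0], [25.1, -15.0]]
```

{"api": "move_arm", "payload": {
  "targets": "-0.3 0 0 3.9 0 0 0;-0.3 0 0 3.9 0 0 0;-0.3 0 0 3.9 0 0 0;-0.3 0 0 3.8 0 0 0.3;-0.3 0 0 3.7 0 0 0"
}}

```text
clock: 3.07
eef_pos: [534.5, 27.0, 17.5]
tool_rot: [-3.142, 0.0, 1.399]
force: [-0.7, -0.6, 0.6]
width: 30.0
gripper_force: 0.0
```

{"api": "move_arm", "payload": {
  "targets": "-0.3 0.8 0 0 0 0 0;-0.3 0.8 0 0 0 0 0;-0.3 0.4 0 0 0 0 0;-0.3 0.4 0 0 0 0 0;-0.3 0.3 0 0 0 0 0"
}}

```text
clock: 3.48
eef_pos: [541.0, 54.5, 21.8]
tool_rot: [3.137, -0.001, 1.401]
force: [-0.7, -2.0, 0.2]
width: 30.2
gripper_force: 0.5
```

{"api": "move_arm", "payload": {
  "targets": "-0.3 0.2 0 0.1 0 0 0;-0.3 0.2 0 0.1 0 0 0;-0.3 0.2 0 0.1 0 0 0;-0.3 0.1 0 0 0 0 0;-0.3 0 0 0 0 0 0"
}}

```text
clock: 3.9
eef_pos: [541.0, 57.7, 17.9]
tool_rot: [3.14, 0.004, 1.399]
force: [-1.3, -7.5, 12.0]
width: 29.6
gripper_force: 0.0
```

```bash
sed -i 's/^JT=.*/JT=np.array([605.4,77.2]);JA=-0.167/' h.py
python3 - <<'E'
from h import *
go(jw([-61,-24.5]),18,JA+np.pi/2)
E
```

```text
t 3.9 pos [541.   57.7  17.9] jig [-60.2 -30. ] yaw [3.14  0.004 1.399] F [-1.3 -7.5 12. ] w 29.6 0.0
shift cm now [ 0.55 -0.08 -0.01] turn deg [ 0.09  0.21 -0.3 ] shift cm after turn [ 0.55 -0.08 -0.01]
```

Run:
```python
from h import *
d=snap('wrist','w2'); e=snap('side','s2')
b=cv2.resize(e['color'][160:245,270:390,::-1],None,fx=4,fy=4,interpolation=cv2.INTER_CUBIC)
o=np.zeros((590,800,3),np.uint8); o[:250,:400]=cv2.resize(d['color'][:,:,::-1],(400,250)); o[250:590,:480]=b
o[:250,400:800]=cv2.resize(d['color'][200:400,160:480,::-1],(400,250)); cv2.imwrite('pics/c2.png',o)
```

```text
(no output)
```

View pics/c2.png

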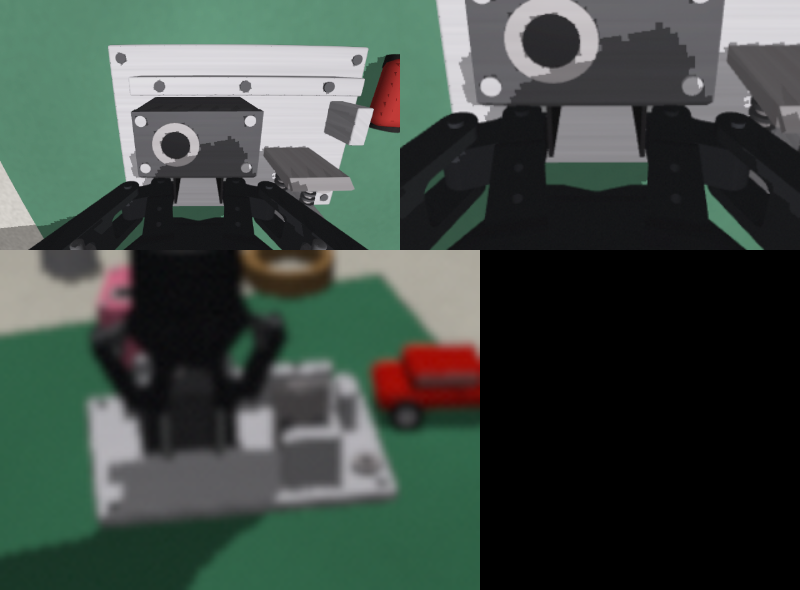

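The view shows the fingers on the block's -y flank. The thicker upper part of the fingers is probably riding on the block's bevel, which would explain the 12 N upward force. I'll back off, raise the tool a little and push again.

{"api": "move_arm", "payload": {
  "targets": "-0.3 -0.4 0 0.0 0 0 0;-0.3 0 0 -0.9 0 0 0;-0.3 0.3 0 0 0 0 0;-0.3 0.2 0 0 0 0 0;-0.3 0 0 0 0 0 0"
}}

```text
clock: 4.42
eef_pos: [541.1, 62.3, 25.7]
tool_rot: [3.141, -0.0, 1.402]
force: [1.0, -0.3, 0.8]
width: 30.1
gripper_force: 0.7
```

{"api": "move_arm", "payload": {
  "targets": "-0.3 0.15 0 0 0 0 0;-0.3 0.15 0 0 0 0 0;-0.3 0.1 0 0 0 0 0;-0.3 0 0 0 0 0 0"
}}

```text
clock: 4.75
eef_pos: [540.9, 63.8, 25.2]
tool_rot: [-3.141, 0.003, 1.4]
force: [-0.5, -5.9, 4.6]
width: 30.0
gripper_force: 3.0
```

Run:
```python
from h import *
go(jw([-61,-24.5]),26,JA+np.pi/2)
```

```text
t 4.75 pos [540.9  63.8  25.2] jig [-61.4 -23.9] yaw [-3.141e+00  3.000e-03  1.400e+00] F [-0.5 -5.9  4.6] w 30.0 3.0
shift cm now [-0.06  0.04 -0.08] turn deg [-0.05  0.17 -0.23] shift cm after turn [-0.06  0.04 -0.08]
```

{"api": "move_arm", "payload": {
  "targets": "-0.3 0.15 0 0 0 0 0;-0.3 0.1 0 0 0 0 0;-0.3 0 0 0 0 0 0"
}}

```text
clock: 5.0
eef_pos: [540.8, 63.8, 25.2]
tool_rot: [-3.14, 0.006, 1.398]
force: [-1.2, -10.6, 6.0]
width: 30.0
gripper_force: 5.2
```

Run:
```python
from h import *
go(jw([-61,-24.5]),26,JA+np.pi/2)
```

```text
t 5.0 pos [540.8  63.8  25.2] jig [-61.4 -24. ] yaw [-3.14   0.006  1.398] F [ -1.2 -10.6   6. ] w 30.0 5.2
shift cm now [-0.05  0.04 -0.08] turn deg [-0.1   0.36 -0.31] shift cm after turn [-0.05  0.04 -0.08]
```

{"api": "move_arm", "payload": {
  "targets": "-0.3 -1 0 0 0 0 0;-0.3 -1 0 0 0 0 0;-0.3 0 0 -3.9 0 0 0;-0.3 0 0 -3.9 0 0 0;-0.8 0 -3 -1.5 0 0 0"
}}

```text
clock: 5.42
eef_pos: [516.6, 53.9, 121.9]
tool_rot: [3.129, -0.006, 1.398]
force: [2.2, 0.8, 0.7]
width: 18.9
gripper_force: 0.0
```

{"api": "move_arm", "payload": {
  "targets": "-0.8 2.5 -3 0 0 0 7;-0.8 2.5 0 0 0 0 7;-0.8 0 0 0 0 0 7;-0.8 0 0 0 0 0 7;-0.8 0 0 0 0 0 7"
}}

```text
clock: 5.83
eef_pos: [490.4, 108.3, 118.2]
tool_rot: [-3.141, -0.001, 0.786]
force: [-0.9, 0.0, -0.6]
width: 8.3
gripper_force: 0.0
```

{"api": "move_arm", "payload": {
  "targets": "-0.8 0 0 0 0 0 7;-0.8 0 0 0 0 0 7;-0.8 0 0 0 0 0 7;-0.8 0 0 0 0 0 7;-0.8 0 0 0 0 0 7"
}}

```text
clock: 6.25
eef_pos: [490.4, 107.6, 118.0]
tool_rot: [-3.141, -0.0, 0.174]
force: [0.3, -0.1, 1.0]
width: 8.5
gripper_force: 0.0
```

{"api": "move_arm", "payload": {
  "targets": "-0.8 0 0 0 0 0 7;-0.8 0 0 0 0 0 7;-0.8 0 0 0 0 0 6;-0.8 0 0 0 0 0 0"
}}

```text
clock: 6.58
eef_pos: [490.4, 107.6, 117.9]
tool_rot: [-3.141, 0.0, -0.171]
force: [-0.5, -0.2, -0.4]
width: 8.6
gripper_force: 0.0
```

Run:
```python
from h import *
go(jw([-122,7]),25,JA)
d=snap('wrist','w3')
```

```text
t 6.58 pos [490.4 107.6 117.9] jig [-118.5   10.9] yaw [-3.141  0.    -0.171] F [-0.5 -0.2 -0.4] w 8.6 0.0
shift cm now [-0.35  0.39  9.29] turn deg [-0.01  0.02 -0.25] shift cm after turn [-0.35  0.39  9.29]
```

View pics/w3.png

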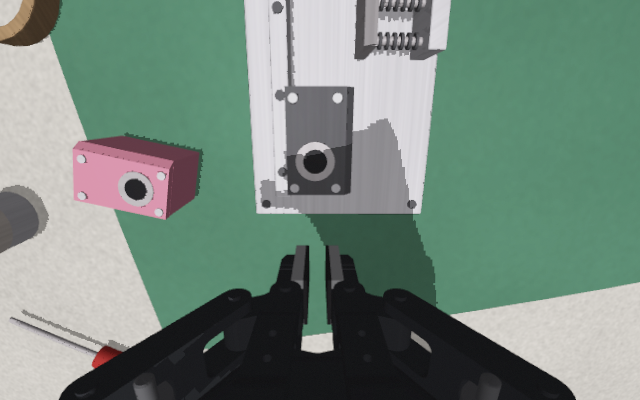

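Wrist view: the block lies along the fence, its -x edge at row 194 (288–350), clear of the fingers. The pink look-alike is well away. I'll go down and push along +x.

{"api": "move_arm", "payload": {
  "targets": "-0.8 -0.35 0.35 3 0 0 0;-0.8 0 0 3.1 0 0 0;-0.8 0 0 3.1 0 0 0;-0.8 0 0 0 0 0 0;-0.8 0.8 0 0 0 0 0"
}}

```text
clock: 7.05
eef_pos: [491.5, 103.0, 25.1]
tool_rot: [3.14, 0.007, -0.167]
force: [-0.4, 0.9, 0.3]
width: 8.8
gripper_force: 0.0
```

{"api": "move_arm", "payload": {
  "targets": "-0.8 0.8 0 0 0 0 0;-0.8 0.7 0 0 0 0 0;-0.8 0.7 0 0 0 0 0;-0.8 0.7 0 0 0 0 0;-0.8 0.7 0 0 0 0 0"
}}

```text
clock: 7.47
eef_pos: [531.1, 96.9, 27.3]
tool_rot: [-3.141, -0.001, -0.169]
force: [-2.0, 0.6, 0.3]
width: 8.4
gripper_force: 0.0
```

{"api": "move_arm", "payload": {
  "targets": "-0.8 0.7 0 0 0 0 0;-0.8 0.7 0 0 0 0 0;-0.8 0.7 0 0 0 0 0;-0.8 0.5 0 0 0 0 0;-0.8 0.5 0 0 0 0 0"
}}

```text
clock: 7.88
eef_pos: [560.8, 91.5, 26.3]
tool_rot: [3.142, 0.001, -0.17]
force: [-2.4, -0.7, -0.0]
width: 8.4
gripper_force: 0.0
```

Run:
```python
from h import *
go(jw([-31,7]),25,JA)
```

```text
t 7.88 pos [560.8  91.5  26.3] jig [-46.3   6.7] yaw [ 3.142e+00  1.000e-03 -1.700e-01] F [-2.4 -0.7 -0. ] w 8.4 0.0
shift cm now [ 1.53 -0.03  0.13] turn deg [ 0.    0.03 -0.15] shift cm after turn [ 1.53 -0.03  0.13]
```

{"api": "move_arm", "payload": {
  "targets": "-0.8 0.5 0 0 0 0 0;-0.8 0.4 0 0 0 0 0;-0.8 0.3 0 0 0 0 0;-0.8 0.2 0 0 0 0 0;-0.8 0 0 0 0 0 0"
}}

```text
clock: 8.3
eef_pos: [575.0, 89.1, 26.3]
tool_rot: [-3.142, -0.001, -0.17]
force: [-0.6, 0.5, -0.7]
width: 8.6
gripper_force: 0.0
```

{"api": "move_arm", "payload": {
  "targets": "-0.8 0.15 0 0 0 0 0;-0.8 0.15 0 0 0 0 0;-0.8 0.1 0 0 0 0 0;-0.8 0 0 0 0 0 0"
}}

```text
clock: 8.63
eef_pos: [574.9, 89.2, 25.8]
tool_rot: [3.141, 0.007, -0.169]
force: [-6.7, 1.4, 2.6]
width: 8.8
gripper_force: 0.0
```

Run:
```python
from h import *
go(jw([-31,7]),25,JA)
```

```text
t 8.63 pos [574.9  89.2  25.8] jig [-32.1   6.7] yaw [ 3.141  0.007 -0.169] F [-6.7  1.4  2.6] w 8.8 0.0
shift cm now [ 0.11 -0.03  0.08] turn deg [ 0.04  0.38 -0.11] shift cm after turn [ 0.11 -0.03  0.08]
```

{"api": "move_arm", "payload": {
  "targets": "-0.8 0.15 0 0 0 0 0;-0.8 0.15 0 0 0 0 0;-0.8 0 -0.15 0 0 0 0;-0.8 0 -0.15 0 0 0 0;-0.8 0 0 0 0 0 0"
}}

```text
clock: 9.05
eef_pos: [575.1, 91.1, 25.1]
tool_rot: [3.139, 0.013, -0.17]
force: [-11.0, 1.2, 3.0]
width: 8.7
gripper_force: 0.0
```

Run:
```python
from h import *
go(jw([-31,7]),25,JA)
```

```text
t 9.05 pos [575.1  91.1  25.1] jig [-32.2   8.6] yaw [ 3.139  0.013 -0.17 ] F [-11.    1.2   3. ] w 8.7 0.0
shift cm now [0.12 0.16 0.01] turn deg [ 0.16  0.72 -0.14] shift cm after turn [0.12 0.16 0.01]
```

{"api": "move_arm", "payload": {
  "targets": "-0.8 -1 0 0 0 0 0;-0.8 -2 0 0 0 0 0;-0.8 0 0.6 -3.8 0 0 0;-0.8 0 0.9 -3.8 0 0 0;-0.8 0 0.9 -3.8 0 0 0"
}}

```text
clock: 9.47
eef_pos: [548.3, 72.3, 141.4]
tool_rot: [3.141, -0.001, -0.169]
force: [1.1, 1.3, 1.1]
width: 8.3
gripper_force: 0.0
```

{"api": "move_arm", "payload": {
  "targets": "-0.8 0 0 0 0 0 0"
}}

```text
clock: 9.55
eef_pos: [553.5, 70.3, 147.3]
tool_rot: [-3.139, -0.014, -0.173]
force: [0.6, -0.3, -0.3]
width: 8.8
gripper_force: 0.0
```

Run:
```python
from h import *
d=snap('wrist','w4'); C=ray(d,[[0,0]])[0]; print(jl(C),C)
go(jw([-62,-16]),140,JA)
P=proj(d,[np.r_[jw(p),z] for p,z in [([50,30.5],40),([-20,30.5],40),([50,-13.5],60),([-20,-13.5],60),([35,-19],60),([-5,-19],60)]]);print(P.round())
x0,y0=P.min(0)-35; x1,y1=P.max(0)+45
x0,y0=max(int(x0),0),max(int(y0),0);x1,y1=min(int(x1),640),min(int(y1),400);f=min(790/(x1-x0),590/(y1-y0));print(x0,y0,f)
cv2.imwrite('pics/c4.png',cv2.resize(d['color'][y0:y1,x0:x1,::-1],None,fx=f,fy=f,interpolation=cv2.INTER_CUBIC))
```

```text
[[ 24.38417635 -15.96527295]] [626.79111581  57.40358211 290.6748202 ]
t 9.6 pos [552.1  71.3 144.7] jig [-51.6 -14.6] yaw [-3.139 -0.01  -0.172] F [-0.5 -0.1 -0. ] w 8.7 0.0
shift cm now [-1.05  0.14  0.46] turn deg [-0.14 -0.6  -0.27] shift cm after turn [-1.04  0.14  0.47]
[[259.  84.]
 [264. 171.]
 [314.  81.]
 [315. 175.]
 [321. 102.]
 [321. 156.]]
224 45 3.3908045977011496
```

View pics/c4.png

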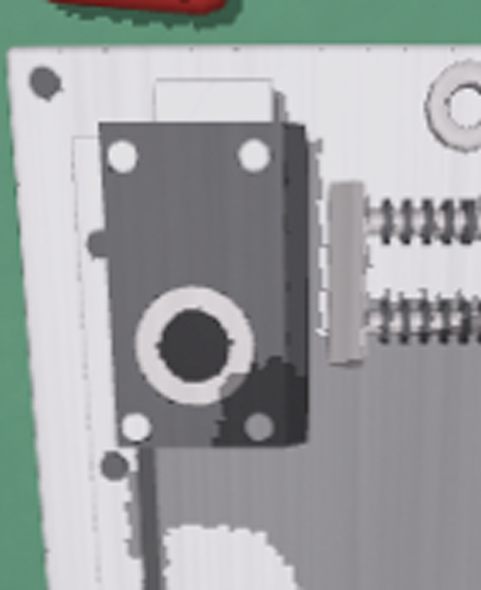

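The block looks squared in the corner. Its bevel edge is at x=308 in the crop and the pad face at x=330, parallel, so the gap is about 5 mm. I'll check the numbers.

Run:
```python
from h import *
d=load('w4'); f=3.3908
c=lambda l:(np.array(l,float)+.5)/f-.5+[224,45]
L=lambda n,l,z:print(n,jl(at_z(d,c(l),z)).round(1).tolist())
L('plate TL,left2,top2',[[8,48],[44,590],[470,46]],10)
L('block top',[[100,122],[283,124],[285,446],[118,446]],66)
L('flank',[[307,127],[308,443]],60)
L('pad',[[330,182],[330,362]],60)
L('pad66',[[330,182],[330,362],[364,190]],66)
L('fence top edge',[[133,470],[137,560]],40);L('fence foot',[[157,470],[162,560]],10)
L('stop top rear',[[156,80],[272,80]],40)
```

```text
plate TL,left2,top2 [[74.5, 64.0], [-74.2, 66.5], [73.8, -55.6]]
block top [[49.8, 29.8], [49.0, -8.8], [-19.9, -8.2], [-19.7, 30.1]]
flank [[49.0, -13.8], [-20.4, -13.4]]
pad [[37.6, -18.7], [-1.6, -18.6]]
pad66 [[37.3, -18.7], [-0.9, -18.6], [35.6, -25.9]]
fence top edge [[-31.1, 31.9], [-55.4, 32.3]]
fence foot [[-37.8, 30.7], [-65.0, 30.6]]
stop top rear [[61.7, 21.4], [61.4, -5.6]]
```

The block is home: +x face at 49.4 against the stop at 49.6, flank at y -13.6, pad face at -18.65, so the gap is about 5.0 mm. Next is the gauge.

{"api": "move_arm", "payload": {
  "targets": "0 -0.2 3.6 -1.2 0 0 0;0 -0.2 3.6 -1.2 0 0 0;0 -0.2 3.6 -1.2 0 0 0;0 -0.2 3.6 -1 0 0 0;0 -0.2 3.6 -1 0 0 0"
}}

```text
clock: 10.02
eef_pos: [507.6, -104.7, 196.3]
tool_rot: [3.141, -0.0, -0.169]
force: [-0.4, 1.4, 0.6]
width: 42.4
gripper_force: 0.0
```

{"api": "move_arm", "payload": {
  "targets": "0 -0.2 3.6 0 0 0 0;0 -0.2 3.6 0 0 0 0;0 -0.2 3.6 0 0 0 0;0 -0.2 3.6 0 0 0 2;0 0 0 0 0 0 0"
}}

```text
clock: 10.43
eef_pos: [472.9, -253.1, 196.0]
tool_rot: [3.135, -0.001, -0.217]
force: [-0.6, -0.2, 0.5]
width: 42.6
gripper_force: 0.0
```

Run:
```python
from h import *
go([538.7,-261.5],82,-0.206)
d=snap('wrist','w5')
print(proj(d,[[538.7,-261.5,119],[570,-268,75]]))
```

```text
t 10.43 pos [ 472.9 -253.1  196. ] jig [ -75.7 -347.7] yaw [ 3.135e+00 -1.000e-03 -2.170e-01] F [-0.6 -0.2  0.5] w 42.6 0.0
shift cm now [ 6.59 -0.66 11.41] turn deg [ 0.36 -0.05 -0.62] shift cm after turn [ 6.61 -0.52 11.4 ]
[[308.12048445 127.40675813]
 [308.43393676  85.80323759]]
```

View pics/w5.png

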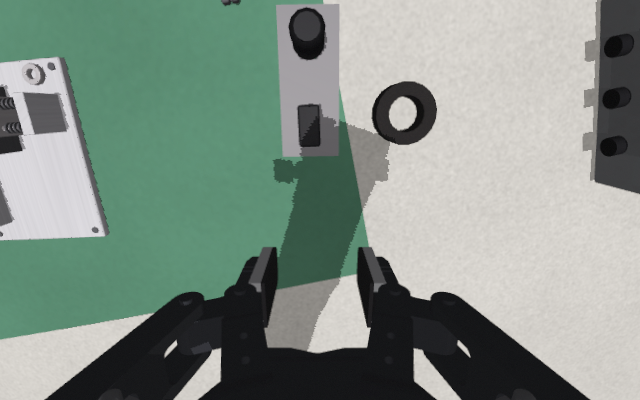

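Wrist view: the gauge's flat handle top is centred at (309,125), near the predicted (308,127). The round driver is at (307,30). I'll descend on the gauge and grip it.

{"api": "move_arm", "payload": {
  "targets": "0 0 0 0 0.36 0 -1;0 3.4 -0.2 0 0 0 0;0 3.35 -0.25 0 0 0 0;0 0 0 3 0 0 0;0 0 0 3 0 0 0"
}}

```text
clock: 10.9
eef_pos: [547.7, -249.6, 136.6]
tool_rot: [-3.135, -0.007, -0.181]
force: [-0.8, 0.5, -1.8]
width: 42.5
gripper_force: 0.0
```

{"api": "move_arm", "payload": {
  "targets": "0 0 0 2 0 0 0;0 0 0 2 0 0 0;0 0 0 1.4 0 0 0;0 0 0 0 0 0 0"
}}

```text
clock: 11.23
eef_pos: [541.9, -248.0, 79.2]
tool_rot: [-3.132, 0.005, -0.183]
force: [-0.6, 0.4, -0.3]
width: 42.2
gripper_force: 0.0
```

Run:
```python
from h import *
go([539.8,-262.3],82,-0.2)
```

```text
t 11.23 pos [ 541.9 -248.    79.2] jig [  -8.6 -331.2] yaw [-3.132  0.005 -0.183] F [-0.6  0.4 -0.3] w 42.2 0.0
shift cm now [ 0.05  1.44 -0.29] turn deg [-0.52  0.3   0.96] shift cm after turn [ 0.08  1.44 -0.28]
```

{"api": "move_arm", "payload": {
  "targets": "0 0 0.5 0 0 0 0;0 0.05 0.5 0 0 0 0;0 0 0.4 -0.3 -0.5 0.3 1;0 0 0 0 0 0 0;0 0 0 0 0 0 0"
}}

```text
clock: 11.65
eef_pos: [541.3, -265.7, 86.3]
tool_rot: [3.139, -0.007, -0.205]
force: [0.0, 0.2, 0.8]
width: 43.1
gripper_force: 0.0
```

Run:
```python
from h import *
go([539.8,-262.3],82,-0.2)
d=snap('top','t6'); e=snap('wrist','w6')
```

```text
t 11.65 pos [ 541.3 -265.7   86.3] jig [  -6.2 -348.8] yaw [ 3.139 -0.007 -0.205] F [0.  0.2 0.8] w 43.1 0.0
shift cm now [-0.22 -0.3   0.43] turn deg [ 0.17 -0.41 -0.29] shift cm after turn [-0.22 -0.3   0.43]
```

{"api": "move_arm", "payload": {
  "targets": "0 0 0 0 0 0 0;0 0 0 0 0 0 0;0 0 0 0 0 0 0;0 0 0 0 0 0 0"
}}

```text
clock: 12.08
eef_pos: [540.9, -265.1, 85.2]
tool_rot: [3.139, -0.005, -0.204]
force: [0.2, 0.3, -0.9]
width: 42.8
gripper_force: 0.0
```

Run:
```python
from h import *
go([539.8,-262.3],82,-0.2)
```

```text
t 12.08 pos [ 540.9 -265.1   85.2] jig [  -6.7 -348.2] yaw [ 3.139 -0.005 -0.204] F [ 0.2  0.3 -0.9] w 42.8 0.0
shift cm now [-0.17 -0.25  0.32] turn deg [ 0.13 -0.3  -0.26] shift cm after turn [-0.16 -0.25  0.32]
```

{"api": "move_arm", "payload": {
  "targets": "0 -0.15 -0.25 0.3 0.1 -0.3 -0.2;0 0 0 0 0 0 0;-0.4 0 0 0 0 0 0;-0.5 0 0 0 0 0 0;-0.7 0 0 0 0 0 0"
}}

```text
clock: 12.5
eef_pos: [540.1, -262.5, 82.4]
tool_rot: [3.141, -0.0, -0.201]
force: [0.4, 0.1, -0.6]
width: 15.2
gripper_force: 58.3
```

{"api": "move_arm", "payload": {
  "targets": "-1 0 0 0 0 0 0;-1 0 0 0 0 0 0;-1 0 0 0 0 0 0;-1 0 0 0 0 0 0"
}}

```text
clock: 12.83
eef_pos: [540.0, -262.5, 82.3]
tool_rot: [3.141, -0.0, -0.201]
force: [0.5, -0.2, 0.0]
width: 15.2
gripper_force: 58.4
```

Run:
```python
from h import *
go([539.8,-262.3],82,-0.2)
```

```text
t 12.83 pos [ 540.  -262.5   82.3] jig [  -8.  -345.9] yaw [ 3.141 -0.    -0.201] F [ 0.5 -0.2  0. ] w 15.2 58.4
shift cm now [-0.02 -0.02  0.03] turn deg [ 0.04 -0.01 -0.06] shift cm after turn [-0.02 -0.02  0.03]
```

{"api": "move_arm", "payload": {
  "targets": "-1 0 0 -1 0 0 0;-1 0 0 -2 0 0 0;-1 0 0 -2.5 0 0 0;-1 0 0 -3 0 0 0;-1 0 0 -2.5 0 0 0"
}}

```text
clock: 13.25
eef_pos: [539.9, -262.4, 194.5]
tool_rot: [3.141, -0.001, -0.201]
force: [0.3, 0.4, -0.3]
width: 15.1
gripper_force: 58.4
```

{"api": "move_arm", "payload": {
  "targets": "-1 0 0 0 0 0 -2;-1 0 0 0 0 0 0;-1 0 0 0 0 0 0;-1 0 0 0 0 0 0"
}}

```text
clock: 13.58
eef_pos: [539.2, -261.9, 191.6]
tool_rot: [3.142, 0.002, -0.167]
force: [0.6, 0.3, -1.0]
width: 15.3
gripper_force: 58.4
```

Run:
```python
from h import *
print(jw([17,-16.1]));go(jw([17,-16.1]),152,JA)
```

```text
[619.48727404  58.49816292]
t 13.58 pos [ 539.2 -261.9  191.6] jig [  -8.9 -345.4] yaw [ 3.142e+00  2.000e-03 -1.670e-01] F [ 0.6  0.3 -1. ] w 15.3 58.4
shift cm now [  2.6  -32.93   3.96] turn deg [0.  0.1 0. ] shift cm after turn [  2.59 -32.93   3.96]
```

{"api": "move_arm", "payload": {
  "targets": "-1 0.26 -3.3 0 0 0 0;-1 0.26 -3.3 0 0 0 0;-1 0.26 -3.3 0 0 0 0;-1 0.26 -3.3 0 0 0 0;-1 0.26 -3.3 0 0 0 0"
}}

```text
clock: 14.0
eef_pos: [579.4, -100.2, 191.0]
tool_rot: [3.141, 0.002, -0.167]
force: [0.1, -0.2, -0.5]
width: 15.1
gripper_force: 58.6
```

{"api": "move_arm", "payload": {
  "targets": "-1 0.26 -3.3 0 0 0 0;-1 0.26 -3.3 0 0 0 0;-1 0.26 -3.3 0 0 0 0;-1 0.26 -3.3 0 0 0 0;-1 0.26 -3.2 0 0 0 0"
}}

```text
clock: 14.42
eef_pos: [619.4, 59.7, 190.8]
tool_rot: [3.14, 0.002, -0.166]
force: [-0.1, -0.8, 0.1]
width: 15.4
gripper_force: 58.6
```

{"api": "move_arm", "payload": {
  "targets": "-1 0 0 1.5 0 0 0;-1 0 0 1.5 0 0 0;-1 0 0 1 0 0 0;-1 0 0 0 0 0 0;-1 0 0 0 0 0 0"
}}

```text
clock: 14.83
eef_pos: [619.3, 57.0, 151.1]
tool_rot: [3.14, 0.002, -0.167]
force: [-0.2, 0.1, -0.2]
width: 15.1
gripper_force: 58.7
```

{"api": "move_arm", "payload": {
  "targets": "-1 0 0 0 0 0 0;-1 0 0 0 0 0 0;-1 0 0 0 0 0 0"
}}

```text
clock: 15.08
eef_pos: [620.5, 57.5, 152.9]
tool_rot: [3.141, -0.001, -0.167]
force: [-0.0, -0.7, -0.6]
width: 15.1
gripper_force: 58.7
```

Run:
```python
from h import *
go(jw([17,-16.1]),140,JA)
d=snap('wrist','w7'); e=snap('side','s7'); t=snap('top','t7')
# project gauge tip / block / pad for checking
o=np.zeros((600,800,3),np.uint8)
a=d['color'][:,:,::-1]; o[:300,:480]=cv2.resize(a,(480,300)) 
b=e['color'][150:225,280:380,::-1]; o[300:600,:400]=cv2.resize(b,(400,300),interpolation=cv2.INTER_CUBIC)
w=a[130:400,230:410]; o[:600,400:800]=cv2.resize(w,(400,600),interpolation=cv2.INTER_CUBIC)
cv2.imwrite('pics/c7.png',o)
s=read_state()
print('proj wrist: tip',proj(d,[np.r_[s['eef_pos'][:2],s['eef_pos'][2]-67.3]]),'flank,pad z60',proj(d,[np.r_[jw(p),60] for p in([17,-13.5],[17,-18.6])]))
```

```text
t 15.08 pos [620.5  57.5 152.9] jig [ 18.2 -16.9] yaw [ 3.141e+00 -1.000e-03 -1.670e-01] F [-0.  -0.7 -0.6] w 15.1 58.7
shift cm now [-0.12 -0.08  1.29] turn deg [ 0.01 -0.08  0.01] shift cm after turn [-0.12 -0.08  1.29]
proj wrist: tip [[316.75044407 217.9744161 ]] flank,pad z60 [[312.85376287 208.71150631]
 [318.90526426 208.70571238]]
```

View pics/c7.png

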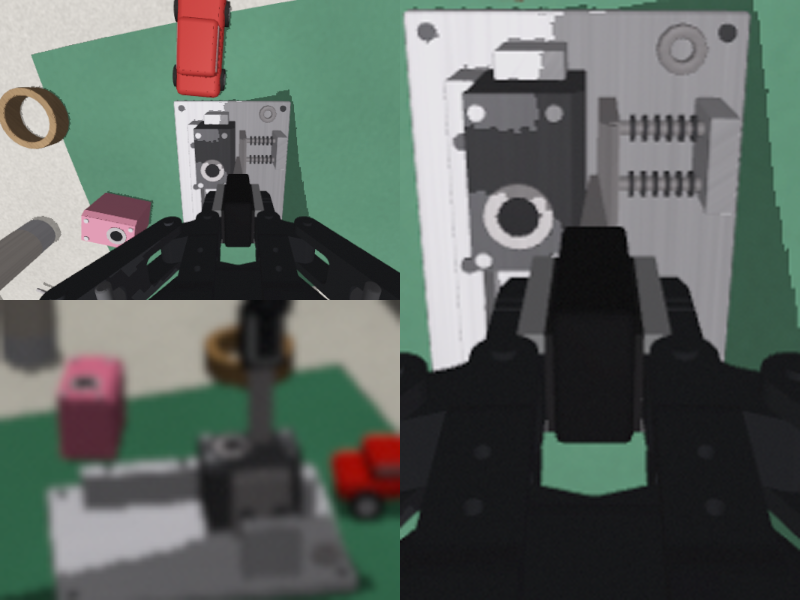

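The blade hangs straight over the gap. Its tip is at column about 317.5 against the gap's middle at about 316, so it needs 1 mm towards the fence. All views are now used, so from here I go by force.

{"api": "move_arm", "payload": {
  "targets": "-1 0 -0.1 0 0 0 0;-1 0 0 1 0 0 0;-1 0 0 1 0 0 0;-1 0 0 0.5 0 0 0;-1 0 0 0 0 0 0"
}}

```text
clock: 15.65
eef_pos: [618.6, 58.7, 124.8]
tool_rot: [3.14, 0.004, -0.166]
force: [-0.2, -0.8, -1.0]
width: 15.4
gripper_force: 58.7
```

{"api": "move_arm", "payload": {
  "targets": "-1 0 0 0.4 0 0 0;-1 0 0 0.3 0 0 0;-1 0 0 0 0 0 0;-1 0 0 0 0 0 0"
}}

```text
clock: 15.98
eef_pos: [620.2, 58.7, 120.0]
tool_rot: [3.141, 0.0, -0.166]
force: [-0.4, -0.5, -0.8]
width: 15.1
gripper_force: 58.7
```

Run:
```python
from h import *
go(jw([17,-16.1]),107,JA)
s=read_state();print(s['torque'].round(2))
```

```text
t 15.98 pos [620.2  58.7 120. ] jig [ 17.6 -15.8] yaw [ 3.141  0.    -0.166] F [-0.4 -0.5 -0.8] w 15.1 58.7
shift cm now [-0.06  0.03  1.3 ] turn deg [0.04 0.01 0.05] shift cm after turn [-0.06  0.03  1.3 ]
[ 0.06 -0.04  0.03]
```

{"api": "move_arm", "payload": {
  "targets": "-1 0 0 0.2 0 0 0;-1 0 0 0.2 0 0 0;-1 0 0 0 0 0 0;-1 0 0 0 0 0 0"
}}

```text
clock: 16.32
eef_pos: [620.1, 58.8, 116.0]
tool_rot: [3.141, 0.0, -0.166]
force: [-0.1, -0.2, 0.0]
width: 15.6
gripper_force: 58.7
```

{"api": "move_arm", "payload": {
  "targets": "-1 0 0 0.15 0 0 0;-1 0 0 0.15 0 0 0;-1 0 0 0 0 0 0;-1 0 0 0 0 0 0"
}}

```text
clock: 16.65
eef_pos: [620.1, 58.7, 112.9]
tool_rot: [3.141, 0.0, -0.166]
force: [0.3, 0.1, -1.1]
width: 15.5
gripper_force: 58.7
```

{"api": "move_arm", "payload": {
  "targets": "-1 0 0 0.1 0 0 0;-1 0 0 0.1 0 0 0;-1 0 0 0 0 0 0;-1 0 0 0 0 0 0"
}}

```text
clock: 16.98
eef_pos: [620.1, 58.7, 111.0]
tool_rot: [3.141, 0.0, -0.166]
force: [-0.4, 0.1, -1.2]
width: 15.3
gripper_force: 58.7
```

{"api": "move_arm", "payload": {
  "targets": "-1 0 0 0.1 0 0 0;-1 0 0 0.1 0 0 0;-1 0 0 0 0 0 0;-1 0 0 0 0 0 0"
}}

```text
clock: 17.32
eef_pos: [620.1, 58.7, 108.9]
tool_rot: [3.141, 0.0, -0.166]
force: [-0.3, -0.5, -0.4]
width: 15.4
gripper_force: 58.6
```

{"api": "move_arm", "payload": {
  "targets": "-1 0 0 0.1 0 0 0;-1 0 0 0.1 0 0 0;-1 0 0 0 0 0 0;-1 0 0 0 0 0 0"
}}

```text
clock: 17.65
eef_pos: [620.1, 58.6, 106.9]
tool_rot: [3.141, 0.0, -0.166]
force: [0.2, -1.7, -1.6]
width: 15.2
gripper_force: 58.5
```

{"api": "move_arm", "payload": {
  "targets": "-1 0 0 0.1 0 0 0;-1 0 0 0.1 0 0 0;-1 0 0 0 0 0 0;-1 0 0 0 0 0 0"
}}

```text
clock: 17.98
eef_pos: [620.2, 58.5, 105.0]
tool_rot: [3.141, -0.0, -0.166]
force: [-0.2, -1.1, 0.1]
width: 15.1
gripper_force: 58.5
```

{"api": "move_arm", "payload": {
  "targets": "-1 0 0 0.1 0 0 0;-1 0 0 0.1 0 0 0;-1 0 0 0 0 0 0;-1 0 0 0 0 0 0"
}}

```text
clock: 18.32
eef_pos: [620.3, 58.5, 103.1]
tool_rot: [3.141, -0.0, -0.166]
force: [0.7, -2.6, 1.0]
width: 15.3
gripper_force: 58.8
```

{"api": "move_arm", "payload": {
  "targets": "-1 0 0 0.1 0 0 0;-1 0 0 0 0 0 0;-1 0 0 0 0 0 0"
}}

```text
clock: 18.57
eef_pos: [620.3, 58.7, 102.0]
tool_rot: [3.141, -0.0, -0.166]
force: [0.3, -1.7, 1.4]
width: 15.1
gripper_force: 58.9
```

{"api": "move_arm", "payload": {
  "targets": "-1 0 0 0.1 0 0 0;-1 0 0 0 0 0 0;-1 0 0 0 0 0 0"
}}

```text
clock: 18.82
eef_pos: [620.3, 58.6, 101.0]
tool_rot: [3.141, -0.0, -0.166]
force: [0.6, -2.1, 1.8]
width: 15.3
gripper_force: 58.9
```

{"api": "move_arm", "payload": {
  "targets": "-1 0 0.05 0 0 0 0;-1 0 0.05 0 0 0 0;-1 0 0 0 0 0 0;-1 0 0 0 0 0 0"
}}

```text
clock: 19.15
eef_pos: [620.3, 58.5, 101.1]
tool_rot: [-3.141, -0.0, -0.166]
force: [1.2, 0.7, 1.4]
width: 15.1
gripper_force: 58.7
```

Run:
```python
from h import *
F=[];P=[]
for i in range(6): snap('side','x'); s=read_state(); F.append(s['force']);P.append(s['eef_pos'])
print(np.mean(F,0).round(2),np.mean(P,0).round(2)); go(jw([17,-16.1]),107,JA)
```

```text
[0.95 0.85 1.03] [620.23  58.46 101.08]
t 19.45 pos [620.2  58.4 101.1] jig [ 17.7 -16. ] yaw [-3.141 -0.    -0.166] F [0.7 1.4 1.2] w 15.2 58.7
shift cm now [-0.07  0.   -0.59] turn deg [-0.01 -0.02  0.07] shift cm after turn [-0.07  0.01 -0.59]
```

{"api": "move_arm", "payload": {
  "targets": "-1 0 -0.03 0.1 0 0 0;-1 0 0 0 0 0 0;-1 0 0 0 0 0 0;-1 0 0 0 0 0 0"
}}

```text
clock: 19.78
eef_pos: [620.2, 58.4, 100.2]
tool_rot: [3.141, -0.0, -0.166]
force: [1.3, 1.5, 2.2]
width: 15.4
gripper_force: 59.0
```

```bash
cat > m.py <<'E'
from h import *
F=[];P=[]
for i in range(6): cams.get_image('side'); s=read_state(); F.append(s['force']);P.append(s['eef_pos'])
print(np.mean(F,0).round(2),np.mean(P,0).round(2),s['torque'].round(2),s['tool_rot'].round(3))
E
python3 m.py
```

```text
[1.19 1.9  2.32] [620.17  58.33 100.14] [ 0.55 -0.27  0.01] [ 3.141 -0.    -0.166]
```

{"api": "move_arm", "payload": {
  "targets": "-1 0 0 0.1 0 0 0;-1 0 0 0 0 0 0;-1 0 0 0 0 0 0;-1 0 0 0 0 0 0"
}}

```text
clock: 20.42
eef_pos: [620.0, 58.1, 98.9]
tool_rot: [3.141, 0.0, -0.166]
force: [0.5, 1.6, 2.0]
width: 15.3
gripper_force: 59.0
```

```bash
python3 m.py
```

```text
[0.62 2.28 2.26] [620.01  58.12  98.95] [ 0.61 -0.3  -0.  ] [ 3.141  0.    -0.166]
```

{"api": "move_arm", "payload": {
  "targets": "-1 0 -0.05 0 0 0 0;-1 0 -0.04 0 0 0 0;-1 0 0 0 0 0 0;-1 0 0 0 0 0 0"
}}

```text
clock: 21.05
eef_pos: [620.1, 58.4, 99.0]
tool_rot: [3.14, 0.0, -0.166]
force: [-0.1, 0.5, 1.9]
width: 15.3
gripper_force: 58.9
```

```bash
python3 m.py
```

```text
[ 0.59 -0.07  1.52] [620.08  58.47  98.98] [-0.08 -0.2   0.02] [ 3.14   0.    -0.166]
```

{"api": "move_arm", "payload": {
  "targets": "-1 0 -0.1 0 0 0 0;-1 0 -0.1 0 0 0 0;-1 0 0 0 0 0 0;-1 0 0 0 0 0 0"
}}

```text
clock: 21.68
eef_pos: [620.1, 58.9, 99.0]
tool_rot: [3.138, 0.0, -0.167]
force: [0.0, -5.6, 4.1]
width: 15.6
gripper_force: 59.2
```

```bash
python3 m.py
```

```text
[-0.93 -5.22  3.05] [620.14  58.87  99.01] [-1.38  0.2  -0.01] [ 3.139  0.    -0.167]
```

{"api": "move_arm", "payload": {
  "targets": "-1 0 0.1 0 0 0 0;-1 0 0.1 0 0 0 0;-1 0 0 0 0 0 0;-1 0 0 0 0 0 0"
}}

```text
clock: 22.32
eef_pos: [620.1, 58.7, 99.0]
tool_rot: [3.141, 0.0, -0.166]
force: [-0.0, -4.5, 2.0]
width: 15.3
gripper_force: 59.0
```

```bash
python3 m.py
```

```text
[-0.35 -3.93  2.1 ] [620.1   58.72  99.  ] [-1.02  0.08 -0.09] [ 3.141  0.    -0.166]
```

{"api": "move_arm", "payload": {
  "targets": "-1 0 0.1 0 0 0 0;-1 0 0 0.1 0 0 0;-1 0 0 0 0 0 0;-1 0 0 0 0 0 0"
}}

```text
clock: 22.95
eef_pos: [620.2, 58.6, 98.3]
tool_rot: [-3.141, -0.0, -0.166]
force: [-1.4, -1.1, 3.8]
width: 15.5
gripper_force: 59.4
```

```bash
python3 m.py
```

```text
[-0.49 -1.37  5.  ] [620.2   58.52  98.24] [-0.33  0.18 -0.02] [-3.142 -0.    -0.166]
```

```bash
python3 -c "
from cell import order
print(order.finish_job())"
```

```text
the job is handed in; nothing more can be done
None
```

I handed the job in with the gauge held upright and dragging at about 5 N in the gap, its tip about 21 mm above the base plate; the block measured home against both fence and stop beforehand, but I had no pictures left to check the final pose by eye.

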